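Uncover the gas manifold and shut the red valve

TASK

Push the blue sliding cover of the grey gas manifold all the way back, away from the row of hose fittings on the robot's side, to uncover the two valve handles; then push the red handle clockwise (seen from above) until it is fully shut, crosswise against its stop. Only push with the fingertips: the cover stays down on its track and is not lifted, and it is left open. Leave the grey handle as it stands and do not disturb the vial, the wire spool, the tweezers or the loupe.

Things in the scene. Friction and masses are not known exactly. Their poses are not given: they have to be found in the camera images.
- manifold: Grey gas manifold fixed to the bench, 208 by 210 mm (x, y), 62 mm high to its track lips; brass hose fittings stick out 18 mm front and back. Origin: on the bench, under the middle of the valves. x axis: the way the cover opens (roughly away from the robot); y left. Its x spans -70 to +138 mm. Behind the open bay is a closed deck.
- bay (a point): Point on the floor of the open-topped bay, midway between the valves, z 12 mm; axes as the manifold's. Inside, the bay spans x -62 to +32 mm, y -97 to +97 mm, walls up to z 54 mm. The valves' turning axes are at x 0, y +42 and -42 mm; which is left or right varies. Brass bodies and pipes (along x) reach up to z 31 mm.
- cover_slide (a joint): Slide of the blue cover, m: about 0 to 0.015 at the start (over the bay), 0.100 fully back over the rear deck. It takes about 3 N to push, has no spring and stays where left.
- cover_rib (a point): Centre of the yellow upright rib on the blue cover, z 71 mm: 14 by 80 by 24 mm (x, y, z), top at z 83 mm, axes as the manifold's. Cover plate 104 by 200 by 5 mm, top at z 59 mm; its front edge is 42 mm before the rib's centre. 0.6 to 0.9 kg, it rests on its track by its weight and rises if dragged up by the rib.
- red_valve_handle (a joint): Angle of the red handle, rad: 0 = fully open (handle along the pipe, pointing to the manifold's -x), pi/2 = shut, at the stop (handle crosswise, pointing to the manifold's +y). Grows clockwise seen from above. Starts at 0 to 0.35. It takes about 0.1 N m (some 3 N at the tip), has no spring and stays where left.
- red_valve_pivot (a point): Point on the red handle's vertical turning axis, at mid-height of the handle (z 40 mm).
- red_valve_tip (a point): Point on the centre line of the red handle, 36 mm from its turning axis. The handle is a bar 12 mm wide and 14 mm high (z 33 to 47 mm), red with a white band, that ends 46 mm from the axis; steel hub of 9 mm radius at the axis.
- grey_valve_handle (a joint): Angle of the grey handle, the same shape all in grey, same meaning; starts at 0 to 0.35 and is to be left there.
- grey_valve_tip (a point): Point on the centre line of the grey handle, 36 mm from its turning axis.
- vial: Loose white vial with a black cap, 31 mm across, 62 mm high, standing; origin under its centre.
- spool: Loose blue spool of gold wire, 51 mm across, 25 mm high; origin under its centre.
- tweezers: Loose silvery tweezers lying on the bench between robot and manifold, 116 mm long (along y), 15 mm wide, 10 mm high; origin under the centre.
- loupe: Loose black loupe, 39 mm across, 40 mm high, behind the manifold and left of it; origin under its centre.

How it is judged:
By the outcome, as a careful person would: the job done as asked, in the order asked, and still so for the second after the job is handed in, with the robot touching nothing.
It also fails if it takes over 53 s, if anything falls off the work surface, if the arm or the gripper's body presses on something with over 40 N, if the wrist force passes 120 N, or if a joint passes its speed limit or range.

ROBOT

A 6-joint arm with a two-finger parallel gripper is mounted at the origin on a cart in front of the work surface, level with it; the furniture and walls round the work are solid. World frame = base frame: x ahead of the robot, y to its left, z up, the work surface at z = 0. Lengths are in m, angles in rad, forces in N, time in s.
With the tool pointing down it reaches from about 0.35 to 0.775 m from the base axis. Payload 5.5 kg.
Tool frame: the origin (TCP) lies at the very end of the fingers, on their centre line; the grasp point (between the pads) lies 19 mm behind it; z points along the fingers, y is the line along which they close (so a half turn about z gives the same grasp; the last joint's range is limited). The gripper opens to 85 mm and grips with 20 to 120 N. Pads are 22 mm wide; open, the fingers measure 114 mm over their backs; the gripper's body (76 mm by 85 mm) begins 54 mm behind the grasp point. The pads swing forward as they close: fully open they stand 13 mm farther back than shut.
Start: joints at [-1.429, 0.313, 0.046, 1.304, 0, 1.431], TCP at [0.16, -0.552, 0.231] pointing down, gripper open.
Joint ranges: [-2.76, 2.76], [-0.86, 1.69], [-1.03, 1.26], [-2.2, 2.34], [-1.47, 1.5], [-3.14, 3.14]. Speed limits (rad/s): [2.57, 2.57, 3.14, 3.14, 3.14, 3.14].

INTERFACE

Orientations are given as a unit quaternion [w, x, y, z].
In Python, from workcell import env, cams, ticket, spotter gives the robot as it stands.
- The arm moves only by the tool jog_arm, never from a script. Its argument "increments" is a list that holds one entry, the list of rows, each a list of 7 numbers: the shift along the tool's x, y, z in units of 0.25 m (1.0 is 0.25 m), then the turn, a rotation vector about the tool's x, y, z in units of 180 degrees (1.0 is 180 degrees), then the closure in counts, from 0 (fully open) to 255 (shut). A call has 1 to 20 rows; each row shifts and turns the commanded pose from where the row before left it, along the tool's axes as they then stand; what a row does not reach is not made up. A row lasts 1/10 s, in which the tool goes at most 50 mm and 8.59 degrees, less where a joint would pass 70% of its speed; a pose out of reach is approached as far as the arm can. A call with a number of a shift or a turn outside -1 to 1 is refused whole. A call with a gripper value outside its range is refused whole. The fingers move at their own pace and stop on an object; "force" is the grip in N (left out, the last holds). Time passes only in rows, so rows that do not move let the fingers close. It gives the time, the measured TCP pose, the force, the opening and the grip force at its end, in the units of the state.
- env.get_state(): the state, without advancing time (a new reading comes with each control period).
- cams.read_camera(name): name is "scene" or "top" or "wrist"; returns a dict with "pixels" (400x640x3 uint8, red, green, blue), "fx", "fy", "cx", "cy" (pixels), "xyz" and "attitude" of the camera in the world; the wrist camera has in their place "mount" (4x4, takes a point from camera to tool coordinates, whose origin is the TCP and whose axes are the flange's). Camera axes: x right, y down, z forward; pixel columns grow to the right and rows downward; lengths in m; the calibration is good to about 2 mm. A picture is of the moment at which its call begins: read the wrist's pose just before it. There is no depth.
- ticket.hand_in(): hands the job in; it is judged then, once.
Trained networks look in the newest picture that a camera, given by its name, has taken for a name from the list of things; names that differ only in an ending like _2 or _b are one class to them, and where a whole thing is asked for, a point or a joint stands for the part that bears it (a point fixed in the world has none). Each returns a list of dicts, best first, with "conf" (0 to 1); they miss things now and then, are a little off and sometimes report something else, mostly with a low value. They report only what shows in the picture. A call takes as long as a camera call.
- spotter.find_in(target, camera): "uv" ([column, row] in pixels, amid what is visible of it).
- spotter.cut_out(target, camera): "region" (400x640 bool, what is visible of it) and "uv" ([column, row] in pixels, amid what is visible of it).
- spotter.landmark_of(target, camera): "uv" ([column, row] in pixels: a listed point, or the origin of a listed thing).
The state is a dict: "clock": time; "joint_pos": joint angles; "qvel": joint speeds; "tau": joint torques, N m; "tcp_pos": TCP position; "orientation": TCP orientation; "wrist_force": force on the tool from outside, world axes, zero at the start; "ft_torque": the same for the moment, N m; "finger_gap": finger opening in m; "grip_force": force on a finger pad.
Only numpy, scipy, OpenCV 4.12 (cv2) and the standard library are available. Lean on these libraries where they do the work, as an engineer would, in place of code of your own. Each camera call takes 0.05 s, during which the arm holds its last target. There are 200 camera calls.

## Working session

There is one attempt and no reset: what is moved stays moved. The work goes in short steps, Python scripts to look and compute and a tool call to move; the robot and the scene stay as the last step left them, time stands still between calls to the robot, and variables do not carry over. Pictures are saved under pics/ and viewed, at most 10 in all, crops included, and the job is handed in when it is done.

Besides the shell and the picture viewer there is one more tool, called after ">>>" by a JSON object that holds its "api" and its "payload", one argument or row to a line. jog_arm: Moves the arm, as the interface text tells. Shifts and turns lie within -1 to 1; 1 stands for 0.25 m of shift or 180 degrees of turn. Its arguments: {"type":"object","properties":{"increments":{"type":"array"},"force":{"type":"number"}},"required":["increments"]}

```bash
mkdir -p pics; cat > h.py <<'E'
import numpy as np, cv2
from scipy.spatial.transform import Rotation as R
from workcell import env, cams, ticket, spotter
def rot(q): return R.from_quat([q[1],q[2],q[3],q[0]]).as_matrix()
def pose(im):
    a=np.array(im["attitude"],float)
    return (a if a.shape==(3,3) else rot(a)), np.array(im["xyz"])
def ray(im,uv):
    A,p=pose(im); d=A@np.array([(uv[0]-im["cx"])/im["fx"],(uv[1]-im["cy"])/im["fy"],1]); return p,d
def onz(im,uv,z):
    p,d=ray(im,uv); return p+d*(z-p[2])/d[2]
def save(im,n): cv2.imwrite("pics/"+n,im["pixels"][:,:,::-1])
E
python3 - <<'E'
from h import *
np.set_printoptions(precision=4,suppress=True)
print(env.get_state())
I={}
for c in("scene","top"):
    I[c]=cams.read_camera(c); save(I[c],c+"1.png"); print(c,I[c]["xyz"],I[c]["attitude"],I[c]["fx"])
zs=dict(manifold=0,bay=.012,cover_rib=.071,red_valve_tip=.04,red_valve_pivot=.04,vial=0,spool=0,tweezers=0,loupe=0)
for c in I:
  for t,z in zs.items():
    r=spotter.landmark_of(t,c)
    for k in r[:2]: print(c,t,np.round(k["uv"],1),round(k["conf"],2),onz(I[c],k["uv"],z))
E
```

```text
{'clock': 0.0, 'joint_pos': array([-1.4286,  0.314 ,  0.045 ,  1.3036, -0.    ,  1.4312]), 'qvel': array([ 0.0004, -0.0001, -0.0006, -0.0012, -0.0002, -0.0002]), 'tau': array([  0.0001, -48.063 ,  29.853 ,   0.0194,  -0.0002,  -0.    ]), 'tcp_pos': array([ 0.1598, -0.5518,  0.2304]), 'orientation': array([-0.001 ,  0.9901,  0.1404, -0.    ]), 'wrist_force': array([-0.3572,  0.1724,  0.4138]), 'ft_torque': array([-0.0201, -0.0238, -0.0204]), 'grip_force': 0.0, 'finger_gap': 0.08562349352218755}
scene [0.1669 0.5795 0.7588] [ 0.112  -0.2879  0.8756 -0.3713] 404.9430163270436
top [0.4439 0.0531 0.926 ] [-0.0352  0.7138 -0.6972  0.0555] 365.8155883141351
scene manifold [352.2 200.2] 0.89 [ 0.5517 -0.1138  0.    ]
scene bay [353.  194.5] 0.57 [ 0.5559 -0.1228  0.012 ]
scene cover_rib [355.1 179.8] 0.79 [ 0.551  -0.1174  0.071 ]
scene cover_rib [353.3 194.1] 0.46 [ 0.5254 -0.069   0.071 ]
scene vial [359.3 286.4] 0.88 [0.3894 0.1082 0.    ]
scene spool [331.6 331.3] 0.85 [0.3771 0.2329 0.    ]
scene tweezers [418.8 219.6] 0.55 [ 0.3746 -0.157  -0.    ]
scene loupe [352.7 201.4] 0.63 [ 0.5481 -0.1107  0.    ]
scene loupe [256.8 222.7] 0.58 [0.7009 0.1018 0.    ]
top manifold [379.5 216. ] 0.82 [ 0.542  -0.1184  0.    ]
top cover_rib [382.8 207.5] 0.88 [ 0.5549 -0.1131  0.071 ]
top vial [292.9 278.9] 0.47 [0.3797 0.0975 0.    ]
top spool [241.  274.3] 0.72 [0.3883 0.2261 0.    ]
top tweezers [394.7 289.5] 0.39 [ 0.3586 -0.1568  0.    ]
top loupe [293.6 153.5] 0.56 [0.6995 0.1059 0.    ]
```

View pics/top1.png

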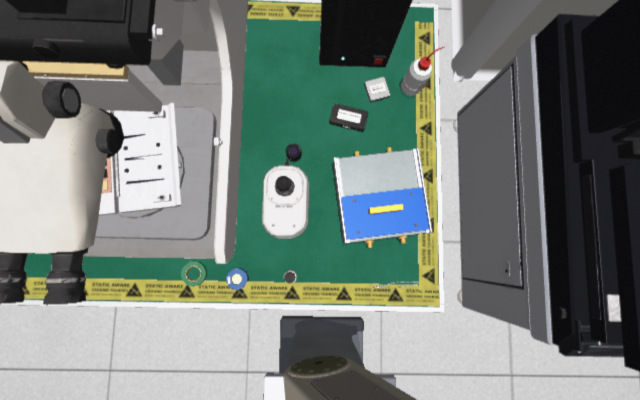

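View pics/scene1.png

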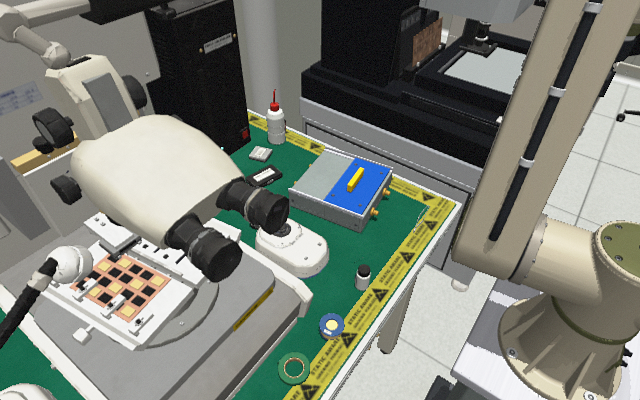

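```bash
python3 - <<'E'
from h import *
np.set_printoptions(precision=4,suppress=True)
im=cams.read_camera("top")
for t,z in(("cover_rib",.083),("manifold",.062)):
    for k in spotter.cut_out(t,"top")[:2]:
        m=k["region"].astype(np.uint8); pts=cv2.findNonZero(m); r=cv2.minAreaRect(pts)
        print(t,k["conf"],m.sum(),r); print(np.array([onz(im,p,z) for p in cv2.boxPoints(r)]))
# yellow rib
h=cv2.cvtColor(im["pixels"],cv2.COLOR_RGB2HSV)
m=cv2.inRange(h,(20,120,90),(35,255,255)); m[:150]=0;m[260:]=0
pts=cv2.findNonZero(m);r=cv2.minAreaRect(pts);print(r,m.sum()/255)
print(np.array([onz(im,p,.083) for p in cv2.boxPoints(r)]))
E
```

```text
cover_rib 0.57 3529 ((384.2899475097656, 213.22303771972656), (43.2855110168457, 83.29443359375), 82.56858825683594)
[[ 0.5752 -0.0107  0.083 ]
 [ 0.606  -0.2056  0.083 ]
 [ 0.5049 -0.2173  0.083 ]
 [ 0.4756 -0.0251  0.083 ]]
manifold 0.84 7692 ((382.0786437988281, 197.0895233154297), (96.80992126464844, 90.53214263916016), 82.40535736083984)
[[ 0.6811  0.0121  0.062 ]
 [ 0.7178 -0.208   0.062 ]
 [ 0.4834 -0.2356  0.062 ]
 [ 0.4506 -0.0223  0.062 ]]
((397.05853271484375, 204.81126403808594), (110.01778411865234, 77.98306274414062), 88.80650329589844) 1346.0
[[ 0.6881 -0.0488  0.083 ]
 [ 0.6977 -0.2361  0.083 ]
 [ 0.4369 -0.2367  0.083 ]
 [ 0.4295 -0.0566  0.083 ]]
```

Top shows the manifold at about (382,197), with the blue cover on its front half and the yellow rib at (386,209). The scene view agrees, with the rib at (355,180). The manifold is yawed about +8.5°. I'll move above it for a wrist-camera look.

>>> {"api": "jog_arm", "payload": {
  "increments": [
    [[0,0,-0.1,0,0,0,255],[0,0,-0.1,0,0,0,255],[0,0,-0.1,0,0,0,255],[0,0,-0.1,0,0,0,255],[0.118,-0.091,0,0,0,0,255],[0.118,-0.091,0,0,0,0,255],[0.118,-0.091,0,0,0,0,255],[0.118,-0.091,0,0,0,0,255],[0.118,-0.091,0,0,0,0,255],[0.118,-0.091,0,0,0,0,255],[0.118,-0.091,0,0,0,0,255],[0.118,-0.091,0,0,0,0,255],[0.118,-0.091,0,0,0,0,255],[0.118,-0.091,0,0,0,0,255],[0.118,-0.091,0,0,0,0,255],[0.118,-0.091,0,0,0,0,255],[0.118,-0.091,0,0,0,0,255],[0.118,-0.091,0,0,0,0,255],[0,0,0,0,0,0.043,255],[0,0,0,0,0,0,255]]
  ]
}}

```text
clock: 3.15
tcp_pos: [0.4685, -0.1305, 0.3312]
orientation: [0.0, 0.997, 0.074, -0.0]
wrist_force: [-0.6, 0.2, -0.2]
finger_gap: 0.0001
grip_force: 0.0
```

```bash
cat >> h.py <<'E'
def wrist():
    s=env.get_state(); im=cams.read_camera("wrist"); T=np.eye(4); T[:3,:3]=rot(s["orientation"]); T[:3,3]=s["tcp_pos"]
    M=T@np.array(im["mount"]); im["attitude"]=M[:3,:3]; im["xyz"]=M[:3,3]; return s,im
E
python3 - <<'E'
from h import *
np.set_printoptions(precision=4,suppress=True)
s,im=wrist(); save(im,"w1.png"); print(s["clock"],s["tcp_pos"],s["orientation"],s["finger_gap"],im["xyz"],im["attitude"])
for t,z in(("cover_rib",.071),("manifold",0),("bay",.012),("tweezers",0)):
    for k in spotter.landmark_of(t,"wrist")[:2]: print(t,k["uv"],k["conf"],onz(im,k["uv"],z))
for t in ("cover_rib","manifold"):
    for k in spotter.cut_out(t,"wrist")[:1]:
        r=cv2.minAreaRect(cv2.findNonZero(k["region"].astype(np.uint8)));print(t,r);print(np.array([onz(im,p,.06) for p in cv2.boxPoints(r)]))
E
```

```text
3.15 [ 0.4685 -0.1305  0.3312] [ 0.0001  0.9972  0.0743 -0.0001] 0.00011477771698260133 [ 0.5356 -0.1206  0.4725] [[ 0.1486 -0.9532 -0.2633]
 [-0.9889 -0.143  -0.0403]
 [ 0.0008  0.2664 -0.9639]]
cover_rib [321.8, 110.1] 0.77 [ 0.5533 -0.1196  0.071 ]
manifold [322.9, 111.6] 0.6 [ 0.5544 -0.1215  0.    ]
tweezers [322.4, 111.7] 0.67 [ 0.5541 -0.1207  0.    ]
tweezers [329.0, 222.2] 0.66 [ 0.3719 -0.1602  0.    ]
cover_rib ((321.5, 115.0), (78.0, 145.0), 90.0)
[[ 0.5824 -0.0162  0.06  ]
 [ 0.6114 -0.2091  0.06  ]
 [ 0.5096 -0.2317  0.06  ]
 [ 0.4785 -0.0247  0.06  ]]
manifold ((322.5, 83.49998474121094), (164.99996948242188, 166.99996948242188), -0.0)
[[ 0.4577 -0.0132  0.06  ]
 [ 0.6692  0.0023  0.06  ]
 [ 0.7002 -0.2037  0.06  ]
 [ 0.4935 -0.2517  0.06  ]]
```

View pics/w1.png

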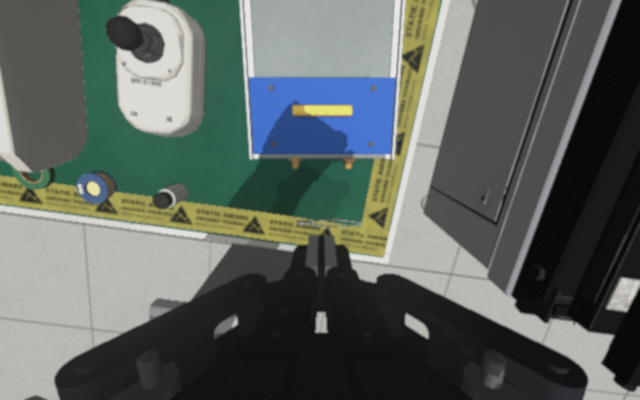

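The wrist view shows the cover axis-aligned with the tool, so the yaw is right. The rib is at (322,110) and the front edge at row 154. I'll come down in front of the rib.

>>> {"api": "jog_arm", "payload": {
  "increments": [
    [[0.03,0,0.14,0,0,0,255],[0.03,0,0.14,0,0,0,255],[0.03,0.005,0.14,0,0,0,255],[0.03,0,0.14,0,0,0,255],[0.03,0,0.14,0,0,0,255],[0.03,0,0.14,0,0,0,255],[0.03,0,0.12,0,0,0,255],[0,0,0.08,0,0,0,255],[0,0,0.02,0,0,0,255],[0,0,0,0,0,0,255]]
  ]
}}

```text
clock: 4.5
tcp_pos: [0.5194, -0.1253, 0.0658]
orientation: [-0.0, 0.997, 0.073, -0.001]
wrist_force: [0.1, 0.1, -0.1]
finger_gap: -0.0001
grip_force: 0.0
```

```bash
python3 - <<'E'
from h import *
s,im=wrist(); save(im,"w2.png"); print(s["clock"],s["tcp_pos"],s["wrist_force"])
for k in spotter.landmark_of("cover_rib","wrist")[:2]: print(k["uv"],k["conf"],onz(im,k["uv"],.071))
E
```

```text
4.5 [ 0.51942855 -0.12530749  0.06578379] [ 0.10933728  0.11873849 -0.05995721]
[317.8, 196.9] 0.9 [ 0.55172325 -0.11929072  0.071     ]
```

View pics/w2.png

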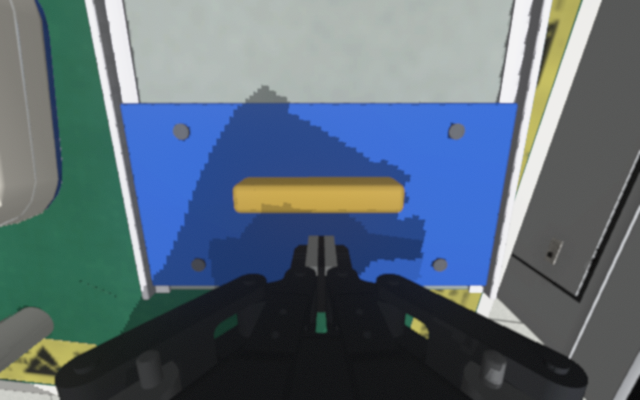

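The fingertips are in front of the rib, at (320,240) with the rib at (318,197), and centred on it. Pushing now.

>>> {"api": "jog_arm", "payload": {
  "increments": [
    [[0.04,0,0,0,0,0,255],[0.04,0,0,0,0,0,255],[0.04,0,0,0,0,0,255],[0.04,0,0,0,0,0,255],[0.04,0,0,0,0,0,255],[0.04,0,0,0,0,0,255],[0.04,0,0,0,0,0,255],[0.04,0,0,0,0,0,255],[0.04,0,0,0,0,0,255],[0,0,0,0,0,0,255]]
  ]
}}

```text
clock: 5.6
tcp_pos: [0.6115, -0.1117, 0.0662]
orientation: [-0.0, 0.997, 0.074, 0.001]
wrist_force: [0.5, 0.9, 0.3]
finger_gap: 0.0
grip_force: 0.0
```

>>> {"api": "jog_arm", "payload": {
  "increments": [
    [[0.016,0,0,0,0,0,255],[0.016,0,0,0,0,0,255],[0.016,0,0,0,0,0,255],[0.016,0,0,0,0,0,255]]
  ]
}}

```text
clock: 6.0
tcp_pos: [0.6247, -0.1095, 0.0661]
orientation: [-0.0, 0.997, 0.073, -0.0]
wrist_force: [-3.4, 0.3, 0.7]
finger_gap: -0.0003
grip_force: 1.7
```

```bash
python3 - <<'E'
from h import *
s,im=wrist(); save(im,"w3.png"); print(s["clock"],s["tcp_pos"],s["wrist_force"])
for k in spotter.landmark_of("cover_rib","wrist")[:2]: print(k["uv"],k["conf"],onz(im,k["uv"],.071))
E
```

```text
6.0 [ 0.62469197 -0.10948524  0.06606434] [-3.37851769  0.26134642  0.68956949]
[318.4, 224.3] 0.62 [ 0.6426553  -0.10584183  0.071     ]
```

>>> {"api": "jog_arm", "payload": {
  "increments": [
    [[0.012,0,0,0,0,0,255],[0.012,0,0,0,0,0,255],[0.012,0,0,0,0,0,255]]
  ]
}}

```text
clock: 6.4
tcp_pos: [0.6276, -0.109, 0.066]
orientation: [0.001, 0.997, 0.073, -0.006]
wrist_force: [-25.1, -5.0, 16.0]
finger_gap: 0.0004
grip_force: 13.2
```

The force rose to 25 N, so the cover is at its stop. I'll back off horizontally, rise and look.

>>> {"api": "jog_arm", "payload": {
  "increments": [
    [[-0.06,0,0,0,0,0,255],[-0.06,0,0,0,0,0,255],[-0.1,0,-0.1,0,0,0,255],[-0.1,0,-0.1,0,0,0,255],[-0.1,0,-0.1,0,0,0,255],[-0.1,0,-0.1,0,0,0,255],[-0.1,0,0,0,0,0,255],[0,0,0,0,0,0,255]]
  ]
}}

```text
clock: 7.2
tcp_pos: [0.4795, -0.1313, 0.1679]
orientation: [0.001, 0.997, 0.073, 0.001]
wrist_force: [-0.4, 0.1, 0.1]
finger_gap: 0.0003
grip_force: 0.0
```

```bash
python3 - <<'E'
from h import *
np.set_printoptions(precision=4,suppress=True)
s,im=wrist(); save(im,"w4.png"); print(s["clock"],s["tcp_pos"],s["orientation"],s["wrist_force"])
it=cams.read_camera("top")
for c,i in(("wrist",im),("top",it)):
  for t,z in(("cover_rib",.071),("red_valve_pivot",.04),("red_valve_tip",.04),("grey_valve_tip",.04),("bay",.012)):
    for k in spotter.landmark_of(t,c)[:1]: print(c,t,k["uv"],k["conf"],onz(i,k["uv"],z))
E
```

```text
7.2 [ 0.4795 -0.1313  0.1679] [0.0006 0.9974 0.0726 0.0012] [-0.3827  0.1212  0.1229]
wrist red_valve_pivot [268.8, 113.3] 0.89 [ 0.5491 -0.0739  0.04  ]
wrist red_valve_tip [268.2, 150.7] 0.67 [ 0.5156 -0.0766  0.04  ]
wrist grey_valve_tip [359.4, 153.4] 0.69 [ 0.5256 -0.1618  0.04  ]
wrist bay [319.5, 114.0] 0.97 [ 0.5561 -0.1193  0.012 ]
top cover_rib [382.6, 171.6] 0.58 [ 0.6417 -0.1125  0.071 ]
top red_valve_pivot [369.2, 210.2] 0.56 [ 0.5514 -0.0856  0.04  ]
top red_valve_tip [363.5, 226.5] 0.58 [ 0.5111 -0.0719  0.04  ]
top grey_valve_tip [380.1, 213.7] 0.5 [ 0.5434 -0.1124  0.04  ]
top bay [378.9, 212.4] 0.98 [ 0.5498 -0.1146  0.012 ]
```

View pics/w4.png

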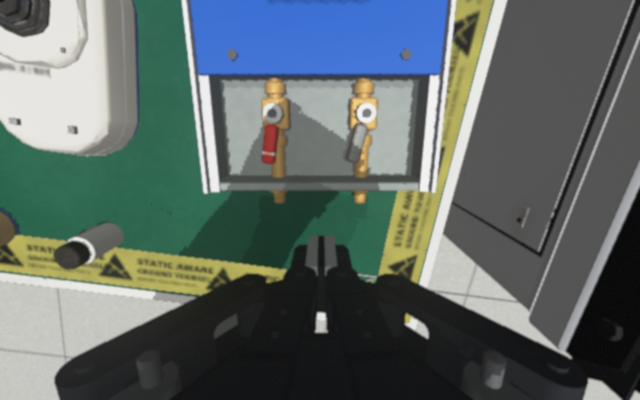

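The cover is fully back. The red valve is on the left, with its pivot at (274,113) and tip at (268,155). The grey one is at (366,113). I'll move beside the red handle on its right and stop just above it to check.

>>> {"api": "jog_arm", "payload": {
  "increments": [
    [[0.08,-0.035,0,0,0,0,255],[0.085,-0.036,0.05,0,0,0,255],[0,0,0.12,0,0,0,255],[0,0,0.12,0,0,0,255],[0,0,0.09,0,0,0,255],[0,0,0,0,0,0,255]]
  ]
}}

```text
clock: 8.4
tcp_pos: [0.5162, -0.1063, 0.0681]
orientation: [-0.001, 0.997, 0.073, -0.003]
wrist_force: [-0.3, -0.7, 0.5]
finger_gap: -0.0001
grip_force: 0.0
```

```bash
python3 - <<'E'
from h import *
np.set_printoptions(precision=4,suppress=True)
s,im=wrist(); save(im,"w5.png"); print(s["clock"],s["tcp_pos"],s["orientation"],s["wrist_force"])
for t,z in(("red_valve_pivot",.04),("red_valve_tip",.04),("grey_valve_tip",.04),("bay",.012)):
    for k in spotter.landmark_of(t,"wrist")[:1]: print(t,k["uv"],k["conf"],onz(im,k["uv"],z))
E
```

```text
8.4 [ 0.5162 -0.1063  0.0681] [-0.0013  0.9973  0.0734 -0.003 ] [-0.3473 -0.7104  0.5195]
red_valve_pivot [281.3, 176.4] 0.65 [ 0.5493 -0.0775  0.04  ]
red_valve_tip [276.5, 227.1] 0.7 [ 0.5163 -0.078   0.04  ]
bay [348.5, 168.7] 0.59 [ 0.5558 -0.1202  0.012 ]
```

View pics/w5.png

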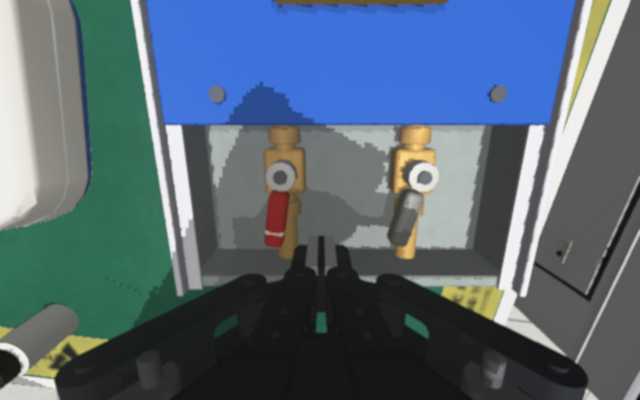

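The fingertip is right of the red handle, with its tip at (276,240) and the finger at (320,240). It is well clear of the grey handle. I'll descend and sweep.

>>> {"api": "jog_arm", "payload": {
  "increments": [
    [[0,0,0.06,0,0,0,255],[0,0,0.06,0,0,0,255],[0,0,0.004,0,0,0,255],[0,-0.036,0,0,0,0,255],[0.003,-0.036,0,0,0,0,255],[0.004,-0.022,0,0,0,0,255],[0.004,-0.022,0,0,0,0,255],[0,0,0,0,0,0,255]]
  ]
}}

```text
clock: 9.45
tcp_pos: [0.5179, -0.0781, 0.0413]
orientation: [0.001, 0.997, 0.074, 0.001]
wrist_force: [-1.3, -2.6, 1.2]
finger_gap: -0.0001
grip_force: 1.4
```

```bash
python3 - <<'E'
from h import *
np.set_printoptions(precision=4,suppress=True)
s,im=wrist(); save(im,"w6.png"); print(s["clock"],s["tcp_pos"],s["wrist_force"])
for t,z in(("red_valve_pivot",.04),("red_valve_tip",.04)):
    for k in spotter.landmark_of(t,"wrist")[:1]: print(t,k["uv"],k["conf"],onz(im,k["uv"],z))
E
```

```text
9.45 [ 0.5179 -0.0781  0.0413] [-1.2652 -2.5907  1.1622]
red_valve_pivot [326.1, 195.6] 0.74 [ 0.5498 -0.0764  0.04  ]
red_valve_tip [285.4, 244.0] 0.58 [ 0.5197 -0.0586  0.04  ]
```

View pics/w6.png

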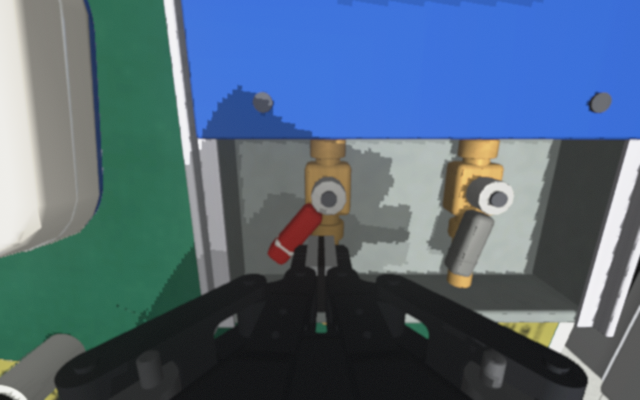

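The handle is turning, now at about 38° with its tip at (275,255), and the grey one hasn't moved. Continuing round the arc.

>>> {"api": "jog_arm", "payload": {
  "increments": [
    [[0.01,-0.021,0.008,0,0,0,255],[0.01,-0.021,0.004,0,0,0,255],[0.018,-0.02,0,0,0,0,255],[0.018,-0.02,0,0,0,0,255],[0.012,-0.008,0,0,0,0,255],[0.008,0,0,0,0,0,255]]
  ]
}}

```text
clock: 10.2
tcp_pos: [0.5292, -0.0535, 0.0365]
orientation: [0.001, 0.997, 0.073, -0.004]
wrist_force: [-13.9, -6.8, 9.9]
finger_gap: 0.0003
grip_force: 7.3
```

```bash
python3 - <<'E'
from h import *
np.set_printoptions(precision=4,suppress=True)
s,im=wrist(); save(im,"w7.png"); print(s["clock"],s["tcp_pos"],s["wrist_force"])
for t,z in(("red_valve_pivot",.04),("red_valve_tip",.04)):
    for k in spotter.landmark_of(t,"wrist")[:1]: print(t,k["uv"],k["conf"],onz(im,k["uv"],z))
E
```

```text
10.2 [ 0.5292 -0.0535  0.0365] [-13.9196  -6.7839   9.8922]
red_valve_pivot [371.2, 224.6] 0.91 [ 0.5506 -0.0769  0.04  ]
red_valve_tip [301.4, 224.6] 0.94 [ 0.5453 -0.0412  0.04  ]
```

View pics/w7.png

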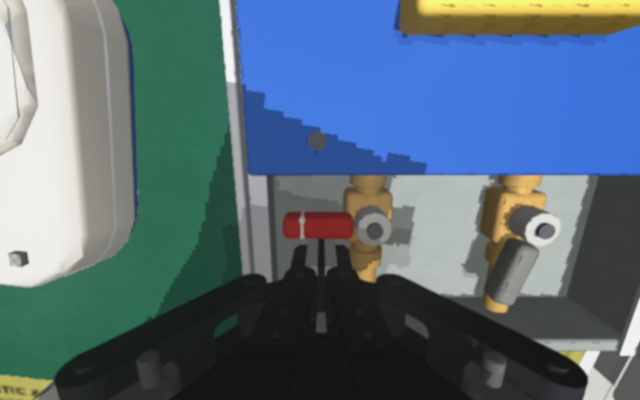

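The handle is crosswise, from (290,225) to (372,225), and pressed on its stop at 14 N. I'll give it one more small nudge, back off, and rise.

>>> {"api": "jog_arm", "payload": {
  "increments": [
    [[0.008,0,0,0,0,0,255],[0,0,0,0,0,0,255],[-0.04,0,0,0,0,0,255],[-0.04,0,0,0,0,0,255],[0,0,-0.06,0,0,0,255],[0,0,-0.1,0,0,0,255],[-0.1,0,-0.12,0,0,0,255],[-0.1,0,-0.12,0,0,0,255],[0,0,-0.1,0,0,0,255],[0,0,0,0,0,0,255]]
  ]
}}

```text
clock: 11.35
tcp_pos: [0.4676, -0.0635, 0.166]
orientation: [0.001, 0.997, 0.073, 0.004]
wrist_force: [1.0, 0.2, -0.7]
finger_gap: 0.0001
grip_force: 0.0
```

```bash
python3 - <<'E'
from h import *
np.set_printoptions(precision=4,suppress=True)
s,im=wrist(); save(im,"w8.png"); print(s["clock"],s["tcp_pos"],s["wrist_force"])
for t,z in(("red_valve_pivot",.04),("red_valve_tip",.04),("grey_valve_tip",.04)):
    for k in spotter.landmark_of(t,"wrist")[:1]: print(t,k["uv"],k["conf"],onz(im,k["uv"],z))
E
```

```text
11.35 [ 0.4676 -0.0635  0.166 ] [ 0.9941  0.1668 -0.72  ]
red_valve_pivot [348.1, 112.6] 0.61 [ 0.5489 -0.077   0.04  ]
red_valve_tip [306.6, 111.7] 0.77 [ 0.5441 -0.0398  0.04  ]
grey_valve_tip [427.4, 152.2] 0.57 [ 0.5249 -0.1565  0.04  ]
```

View pics/w8.png

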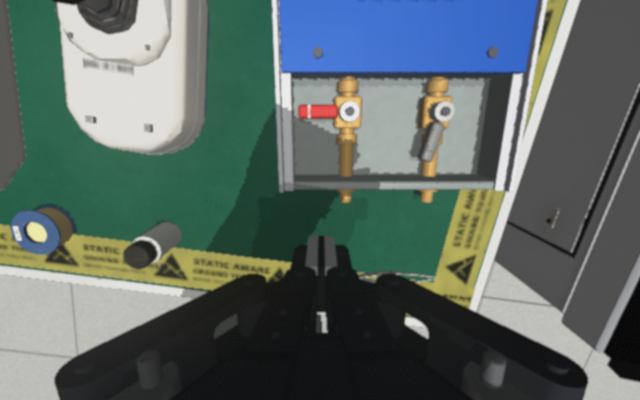

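The cover is open with its front edge at row 73. The red handle is crosswise, from (302,111) to (348,111), the grey handle is as it was, and the loose objects in view are undisturbed.

```bash
python3 -c "
from workcell import ticket
print(ticket.hand_in())"
```

```text
the job is handed in; nothing more can be done
None
```

I pushed the blue cover back to its stop and left it open, then turned the red handle clockwise to its crosswise stop; I left the grey handle alone and handed the job in at about 11 s (the loupe, out of the last view, was the one loose item I didn't re-check).

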